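# Close the cutting mill's feed chute with its pusher

## Robot

A 6-joint arm with a two-finger parallel gripper is mounted at the origin on a cart in front of the work surface, level with it; the furniture and walls round the work are solid. World frame = base frame: x ahead of the robot, y to its left, z up, the work surface at z = 0. Lengths are in m, angles in rad, forces in N, time in s.
With the tool pointing down it reaches from about 0.275 to 1 m from the base axis. Payload 8.4 kg.
Tool frame: the origin (TCP) lies at the centre of the arm's flange, where the gripper is bolted on; the fingertips stand 173 mm ahead of it and the grasp point (between the pads) lies 155 mm ahead of it; z points along the fingers, y is the line along which they close (so a half turn about z gives the same grasp; the last joint's range is limited). The gripper opens to 85 mm and grips with 20 to 120 N. Pads are 22 mm wide; open, the fingers measure 114 mm over their backs; the gripper's body (76 mm by 85 mm) begins 54 mm behind the grasp point. The pads swing forward as they close: fully open they stand 13 mm farther back than shut.
Start: joints at [-1.196, 0.353, 1.633, -0, 1.155, -0.002], TCP at [0.23, -0.581, 0.405] pointing down, gripper open.
Joint ranges: [-2.63, 2.63], [-0.92, 2.1], [0.06, 2.66], [-1.3, 4.44], [0, 2.69], [-3.02, 3.02]. Speed limits (rad/s): [2.22, 2.22, 2.79, 3.14, 3.14, 3.14].

## Interface

Orientations are given as a unit quaternion [x, y, z, w].
In Python, from bench import robot gives the robot as it stands.
- The arm moves only by the tool carry_out, never from a script. Its argument "commands" is a list of rows, each an object with "delta_pos": the shift along the tool's x, y, z in cm, a list of three; "turn": the turn, a rotation vector about the tool's x, y, z in degrees, a list of three; "claw": the closure, from 0 (fully open) to 1 (shut). A call has 1 to 12 rows; each row is the pose to reach, as a shift and turn from the pose commanded when the call began, along the tool's axes at that moment; what a row does not reach only later rows make up. A row lasts 1/12 s, in which the tool goes at most 41.7 mm and 7.16 degrees, less where a joint would pass 70% of its speed; a pose out of reach is approached as far as the arm can. A call with a gripper value outside its range is refused whole. The fingers move at their own pace and stop on an object; the grip force is fixed at half the most. Time passes only in rows, so rows that repeat a pose let the fingers close. It gives the time, the measured TCP pose, the force, the opening and the grip force at its end, in the units of the state.
- robot.read_state(): the state, without advancing time (a new reading comes with each control period).
- robot.read_camera(name): name is "scene" or "top" or "wrist"; returns a dict with "image" (384x512x3 uint8, red, green, blue), "camera_matrix" (3x3 intrinsics, pixels), "xyz" and "attitude" of the camera in the world. Camera axes: x right, y up, looking along -z (the intrinsics and any distortion apply to the point x, -y, -z); pixel columns grow to the right and rows downward; lengths in m; the calibration is good to about 2 mm. A picture is of the moment at which its call begins. There is no depth.
- robot.hand_in(): hands the job in; it is judged then, once.
Trained networks look in a picture, given as the dict that the camera call returned (one of the last four; its "shot" number tells which), for a name from the list of things; names that differ only in an ending like _2 or _b are one class to them, and where a whole thing is asked for, a point or a joint stands for the part that bears it (a point fixed in the world has none). Each returns a list of dicts, best first, with "score" (0 to 1); they miss things now and then, are a little off and sometimes report something else, mostly with a low value. They report only what shows in the picture. A call takes as long as a camera call.
- robot.find_in(thing, picture): "point" ([x, y, z] in m, in world coordinates, good to about 4 mm: the middle of the surface that is visible of it).
- robot.pinpoint(thing, picture): "point" ([x, y, z] in m, in world coordinates, good to about 4 mm: a listed point, or the origin of a listed thing).
The state is a dict: "clock": time; "joints": joint angles; "dq": joint speeds; "tau": joint torques, N m; "eef_pos": TCP position; "tcp_rot": TCP orientation; "force": force on the tool from outside, world axes, zero at the start; "torque": the same for the moment, N m; "gripper_width": finger opening in m; "grip_force": force on a finger pad.
Only numpy, scipy, OpenCV 4.12 (cv2) and the standard library are available. Lean on these libraries where they do the work, as an engineer would, in place of code of your own. Each camera call takes 0.05 s, during which the arm holds its last target. There are 200 camera calls.

## Task

The cutting mill's feed pusher has fallen over on the bench. Stand it up on its foot on the bench and let go of it, so that you can take it squarely by its handle from above; then pass it through the narrow feed slot on top of the mill and push it in until its flange has pressed the sprung safety collar all the way down, because the mill only runs while the collar is held down. Finish like that, still holding the pusher in the slot with the collar pressed down, and do not disturb the dish, the beaker or the weighing boat on the bench.

Things in the scene. Friction and masses are not known exactly. Their poses are not given: they have to be found in the camera images.
- pusher_center (a point): The mill's feed pusher, one rigid white plastic part, about 0.16 kg, 113 mm long: a block at the foot, a flange, a handle. Point: on its long axis, half-way (56.5 mm from either end). Axes: z from foot to handle (up when it stands), x its broad direction, y its thin one. It starts lying on a broad side, handle away from the mill and raised: z is 12 degrees above level. It can stand on its foot.
- pusher_foot (a point): Centre of the flat end of the pusher's foot, axes as pusher_center. From here along z: a solid block 50 mm (x) by 30 mm (y), 62 mm long, its first 6 mm tapered from 44 by 24 mm; then the flange, 74 mm (x) by 54 mm (y), 6 mm thick, from 62 to 68 mm; then the handle to 113 mm.
- pusher_handle (a point): Middle of the pusher's plain handle, 26 mm (x) by 20 mm (y) and 45 mm long: the point is on the axis, 92 mm from the foot and 24 mm above the flange's top; axes as pusher_center. While the pusher lies it is about 33 mm above the bench.
- slot_mouth (a point): Centre of the mill's feed slot at the chute's rim, 155 mm above the bench. Axes: z up, x from the mill's front to its back, y left. The slot is an upright shaft 52 mm (y) by 32 mm (x), rim bevelled outward 3 mm, straight down 70 mm to the cutting disc. The pusher goes in with its broad direction along y, either way round, 1 mm to spare on each side (2 mm in all).
- mill: The cutting mill, fixed to the bench: a white box 170 mm (x) by 150 mm (y), 85 mm high, on it an aluminium head 126 by 112 mm up to 115 mm, and in the middle of that the white feed chute up to 155 mm with the black collar round its top. Origin: centre of its underside; x to its back, y left, z up.
- safety_collar (a joint): Sprung black collar round the chute's top, outside 72 (y) by 52 mm (x), inside 64 by 44 mm. Value: m pressed straight down, 0 up (its top 8 mm above the rim) to 0.007 at its stop. The spring gives about 3 N up, 8 N at the stop: more than the pusher's weight, so it rises unless the pusher is held down. At the stop the pusher's flange is on it and its foot 61 mm below the rim, clear of the disc.
- cabbage_dish_center (a point): Open glass dish of chopped red cabbage, 89 mm across, 35 mm high with its contents; the point is 7 mm above its underside. Leave it alone.
- empty_beaker_center (a point): Empty glass beaker, 54 mm across, 70 mm high, half-way up. Leave it alone.
- weigh_boat_center (a point): Square plastic weighing boat with cabbage shreds, 70 by 70 by 21 mm, half-way up. Leave it alone.

How it is judged:
On the way, in this order (a step that is already met when the one before it is completed fails the run):
1. the pusher stands upright on its foot on the bench, let go (angle between pusher_center's own z axis and vertical below 0.1 rad and height (world z) of pusher_center between 0.05 and 0.061 m and contact force between the fingers and pusher below 0.1 N), for 0.2 s.
2. the pusher's foot is in the slot, the right way round (z of pusher_center in the frame of slot_mouth below 0.042 m and horizontal distance between pusher_center and slot_mouth below 0.008 m and angle between the x axis of pusher_center and the y axis of slot_mouth, either way round below 0.12 rad), for 0.05 s.
At the end, for the whole second after the job is handed in: The pusher is upright (within 0.08 rad), square in the feed slot (axis within 5 mm of the slot's centre, yaw within 0.08 rad), with the safety collar held pressed at least 5 of its 7 mm, still, and the fingers still press on the pusher with over 2 N (value of joint safety_collar above 0.005 m and z of pusher_center in the frame of slot_mouth below 0 m and horizontal distance between pusher_center and slot_mouth below 0.005 m and angle between pusher_center's own z axis and vertical below 0.08 rad and angle between the x axis of pusher_center and the y axis of slot_mouth, either way round below 0.08 rad and contact force between the fingers and pusher above 2 N and linear speed of pusher below 0.02 m/s); the arm keeps its last pose, push and grip.
It fails at once if the cabbage dish is moved more than 30 mm (distance of cabbage_dish_center from where it was at the start of the episode above 0.03 m).
It fails at once if the beaker is moved more than 30 mm or tipped (distance of empty_beaker_center from where it was at the start of the episode above 0.03 m or angle between empty_beaker_center's own z axis and vertical above 0.5 rad).
It fails at once if the weighing boat is moved more than 30 mm (distance of weigh_boat_center from where it was at the start of the episode above 0.03 m).
It also fails if it takes over 66 s, if anything falls off the work surface, if the arm or the gripper's body presses on something with over 40 N, if the wrist force passes 120 N, or if a joint passes its speed limit or range.

## Working session

There is one attempt and no reset: what is moved stays moved. The work goes in short steps, Python scripts to look and compute and a tool call to move; the robot and the scene stay as the last step left them, time stands still between calls to the robot, and variables do not carry over. Pictures are saved under pics/ and viewed, at most 10 in all, crops included, and the job is handed in when it is done.

Besides the shell and the picture viewer there is one more tool, called after "Call:" by a JSON object that holds its "op" and its "data", one argument or row to a line. carry_out: Moves the arm, as the interface text tells. Its arguments: {"type":"object","properties":{"commands":{"type":"array"}},"required":["commands"]}

```bash
mkdir -p pics; ls
cat > h.py <<'E'
from bench import robot
import numpy as np, cv2
from scipy.spatial.transform import Rotation as R
def snap(n,f):
    p=robot.read_camera(n); cv2.imwrite('pics/'+f,cv2.cvtColor(p['image'],cv2.COLOR_RGB2BGR)); return p
def proj(p,X):
    q=p['attitude']; Rm=R.from_quat(q).as_matrix() if np.size(q)==4 else np.array(q)
    c=Rm.T@(np.array(X)-p['xyz']); c=np.array([c[0],-c[1],-c[2]]); u=np.array(p['camera_matrix'])@c; return u[:2]/u[2]
def delta(pos,rot=None):
    "move to world TCP pos (and Rotation) in tool cm/deg"
    s=robot.read_state(); T=R.from_quat(s['tcp_rot'])
    d=T.inv().apply(np.array(pos)-s['eef_pos'])*100
    t=(T.inv()*rot).as_rotvec(degrees=True) if rot is not None else None
    return np.round(d,2),None if t is None else np.round(t,1)
E
python3 - <<'E'
from h import *
s=robot.read_state(); print({k:np.round(v,3) for k,v in s.items()})
for c in('top','scene'):
    p=snap(c,c+'1.png'); print(c,[k for k in p],np.round(p['xyz'],3),np.round(p['attitude'],3))
    for n in('pusher_center','pusher_foot','pusher_handle','slot_mouth','mill','cabbage_dish_center','empty_beaker_center','weigh_boat_center'):
        for r in robot.pinpoint(n,p)[:2]: print(n,np.round(r['point'],4),round(r['score'],2),np.round(proj(p,r['point'])))
E
```

```text
pics
{'clock': np.float64(0.0), 'joints': array([-1.196,  0.354,  1.634, -0.   ,  1.155, -0.002]), 'dq': array([ 0.001, -0.001,  0.   , -0.002, -0.   , -0.001]), 'tau': array([-5.0000e-03, -6.0525e+01, -3.4207e+01, -1.0000e-03,  9.0000e-03,
       -0.0000e+00]), 'eef_pos': array([ 0.23 , -0.581,  0.404]), 'tcp_rot': array([ 0.982,  0.187, -0.   , -0.001]), 'force': array([-0.007,  0.938,  0.932]), 'torque': array([-0.029,  0.002,  0.016]), 'grip_force': np.float64(0.0), 'gripper_width': np.float64(0.085)}
top ['image', 'camera_matrix', 'xyz', 'attitude', 'shot'] [0.219 0.017 1.613] [ 0.057 -0.068 -0.696  0.713]
pusher_center [ 0.4385 -0.2615  0.0218] 0.75 [335. 218.]
pusher_foot [0.5304 0.2603 0.0344] 0.73 [177. 186.]
pusher_foot [ 0.4662 -0.2142  0.0183] 0.7 [320. 210.]
pusher_handle [ 0.4286 -0.2853  0.0335] 0.64 [343. 221.]
slot_mouth [ 0.5657 -0.0383  0.1594] 0.83 [270. 169.]
slot_mouth [ 0.562  -0.0406 -0.0017] 0.36 [268. 182.]
mill [ 0.5633 -0.042   0.0009] 0.84 [269. 181.]
mill [ 0.4304 -0.2871  0.035 ] 0.59 [343. 220.]
cabbage_dish_center [0.4419 0.2556 0.0055] 0.63 [178. 214.]
empty_beaker_center [0.5288 0.2572 0.0338] 0.77 [178. 187.]
weigh_boat_center [0.4509 0.3931 0.0123] 0.96 [137. 210.]
scene ['image', 'camera_matrix', 'xyz', 'attitude', 'shot'] [0.106 0.759 0.938] [-0.094  0.377  0.898 -0.204]
pusher_center [ 0.4421 -0.2617  0.0256] 0.94 [293. 169.]
pusher_foot [ 0.4626 -0.212   0.0126] 0.61 [283. 178.]
pusher_foot [0.4458 0.255  0.0081] 0.55 [229. 275.]
pusher_handle [ 0.425  -0.292   0.0301] 0.86 [300. 165.]
slot_mouth [ 0.5625 -0.042   0.1526] 0.85 [238. 169.]
mill [ 0.5637 -0.0407 -0.0046] 0.96 [240. 202.]
mill [ 0.424  -0.2876  0.0312] 0.33 [300. 165.]
cabbage_dish_center [0.4433 0.2538 0.0085] 0.91 [230. 275.]
cabbage_dish_center [0.4484 0.3923 0.0108] 0.68 [204. 313.]
empty_beaker_center [0.5332 0.2561 0.035 ] 0.89 [203. 260.]
weigh_boat_center [0.4483 0.3908 0.0137] 0.66 [204. 312.]
```

Run:
```python
import cv2
a=cv2.imread('pics/top1.png')[110:270,220:400];b=cv2.imread('pics/scene1.png')[100:260,190:370]
cv2.imwrite('pics/a.png',cv2.resize(cv2.vconcat([a,b])if 0 else cv2.hconcat([a,b]),None,fx=2.2,fy=2.2,interpolation=2))
```

```text
(no output)
```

View pics/a.png

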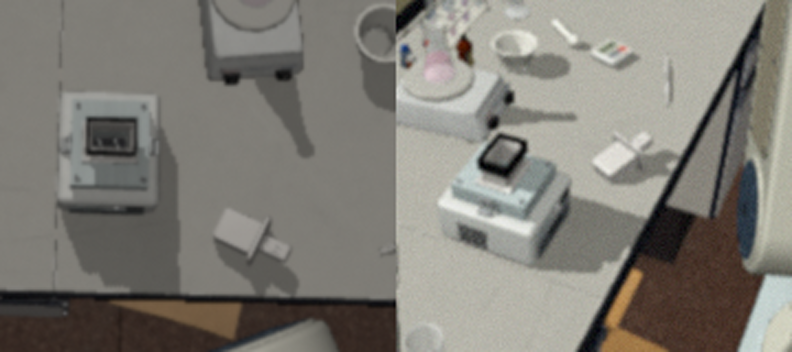

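The view shows the pusher lying with its foot toward the mill: block at about (238,230) and handle at (278,250) in the top crop. The mill slot is at (112,138), and a stirrer sits behind. The network estimates agree with this.

I'll take a tilted approach, about 40° from the handle-end side, so that the 78° tip-up ends about 38° the other way.

```bash
cat >> h.py <<'E'
def tilted(psi,a):
    "psi: heading of pusher z (handle) deg; a: tilt of tool z from down towards -h. tool y = heading psi+90"
    h=np.array([np.cos(np.radians(psi)),np.sin(np.radians(psi)),0]); a=np.radians(a)
    z=-np.cos(a)*np.array([0,0,1])-np.sin(a)*h; y=np.array([-h[1],h[0],0])
    return R.from_matrix(np.c_[np.cross(y,z),y,z])
def grasp_delta(P,rot,back=0.):
    return delta(np.array(P)-rot.as_matrix()[:,2]*(.155+back),rot)
E
python3 - <<'E'
from h import *
rt=tilted(-116,40); print(rt.as_matrix().round(2)); P=[.4255,-.2925,.034]
print(grasp_delta(P,rt,.12))
E
```

```text
[[ 0.34  0.9   0.28]
 [ 0.69 -0.44  0.58]
 [ 0.64  0.   -0.77]]
(array([15.75, -7.72, 16.  ]), array([ 14.8,  38.1, -40.6]))
```

Call:
{"op": "carry_out", "data": {
  "commands": [
    {"delta_pos": [15.75, -7.7, 16], "turn": [14.8, 38.1, -40.6], "claw": 0},
    {"delta_pos": [15.75, -7.7, 16], "turn": [14.8, 38.1, -40.6], "claw": 0},
    {"delta_pos": [15.75, -7.7, 16], "turn": [14.8, 38.1, -40.6], "claw": 0},
    {"delta_pos": [15.75, -7.7, 16], "turn": [14.8, 38.1, -40.6], "claw": 0},
    {"delta_pos": [15.75, -7.7, 16], "turn": [14.8, 38.1, -40.6], "claw": 0},
    {"delta_pos": [15.75, -7.7, 16], "turn": [14.8, 38.1, -40.6], "claw": 0},
    {"delta_pos": [15.75, -7.7, 16], "turn": [14.8, 38.1, -40.6], "claw": 0},
    {"delta_pos": [15.75, -7.7, 16], "turn": [14.8, 38.1, -40.6], "claw": 0},
    {"delta_pos": [15.75, -7.7, 16], "turn": [14.8, 38.1, -40.6], "claw": 0},
    {"delta_pos": [15.75, -7.7, 16], "turn": [14.8, 38.1, -40.6], "claw": 0},
    {"delta_pos": [15.75, -7.7, 16], "turn": [14.8, 38.1, -40.6], "claw": 0},
    {"delta_pos": [15.75, -7.7, 16], "turn": [14.8, 38.1, -40.6], "claw": 0}
  ]
}}

```text
clock: 1.9
eef_pos: [0.348, -0.4518, 0.2451]
tcp_rot: [0.798, 0.497, 0.289, -0.18]
force: [-0.3, -0.6, 0.4]
gripper_width: 0.0857
grip_force: 0.0
```

Run:
```python
from h import *
s=robot.read_state(); print(s['joints'].round(2) if hasattr(s['joints'],'round') else s['joints'])
P=[.4255,-.2925,.034]; print(grasp_delta(P,tilted(-116,40),.12))
p=snap('wrist','w1.png'); print(np.round(p['xyz'],3))
for n in('pusher_center','pusher_foot','pusher_handle'):
    for r in robot.pinpoint(n,p)[:2]: print(n,np.round(r['point'],4),round(r['score'],2),np.round(proj(p,r['point'])))
```

```text
[-1.07  0.59  1.76  0.58  1.29 -0.92]
(array([-0.  , -0.02,  0.06]), array([ 0.1,  0.2, -0.1]))
[ 0.379 -0.39   0.263]
pusher_center [ 0.4386 -0.2578  0.023 ] 0.92 [251. 158.]
pusher_foot [ 0.4683 -0.2152  0.0135] 0.62 [259. 120.]
pusher_handle [ 0.4265 -0.2906  0.0286] 0.6 [254. 188.]
```

View pics/w1.png

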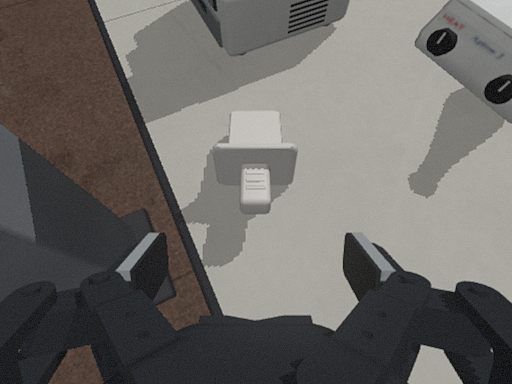

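The wrist view shows the pusher dead ahead: handle at (256,190), flange spanning columns 214–297, and the axis on the image centre line. Next I go in and close.

Call:
{"op": "carry_out", "data": {
  "commands": [
    {"delta_pos": [0, 0, 4], "turn": [0, 0, 0], "claw": 0},
    {"delta_pos": [0, 0, 7], "turn": [0, 0, 0], "claw": 0},
    {"delta_pos": [0, 0, 10], "turn": [0, 0, 0], "claw": 0},
    {"delta_pos": [0, 0, 12], "turn": [0, 0, 0], "claw": 0},
    {"delta_pos": [0, 0, 12], "turn": [0, 0, 0], "claw": 0},
    {"delta_pos": [0, 0, 12], "turn": [0, 0, 0], "claw": 0.5},
    {"delta_pos": [0, 0, 12], "turn": [0, 0, 0], "claw": 1},
    {"delta_pos": [0, 0, 12], "turn": [0, 0, 0], "claw": 1},
    {"delta_pos": [0, 0, 12], "turn": [0, 0, 0], "claw": 1},
    {"delta_pos": [0, 0, 12], "turn": [0, 0, 0], "claw": 1},
    {"delta_pos": [0, 0, 12], "turn": [0, 0, 0], "claw": 1},
    {"delta_pos": [0, 0, 12], "turn": [0, 0, 0], "claw": 1}
  ]
}}

```text
clock: 3.1
eef_pos: [0.3819, -0.3831, 0.1535]
tcp_rot: [0.797, 0.498, 0.29, -0.181]
force: [-4.1, -3.9, 5.7]
gripper_width: 0.0251
grip_force: 61.2
```

Run:
```python
from h import *
print(grasp_delta([.43,-.32,.13],tilted(-116,-38)))
print(delta([.3819,-.3831,.2335]))
```

```text
(array([19.61,  1.54,  3.56]), array([  0.1, -78. ,  -0.1]))
(array([ 5.13,  0.01, -6.13]), None)
```

Run:
```python
from h import *
P0=np.array([.4255,-.2925,.034]);P1=np.array([.43,-.32,.13])
for k in range(1,13):
    f=k/12; P=P0+(P1-P0)*np.array([f,f,min(1,f*1.8)])
    print(k,*grasp_delta(P,tilted(-116,40-78*f)))
```

```text
1 [ 2.55  0.08 -1.01] [ 0.1 -6.5 -0. ]
2 [ 5.06  0.22 -1.94] [  0.1 -13.   -0. ]
3 [ 7.53  0.35 -2.67] [  0.1 -19.5  -0. ]
4 [ 9.93  0.48 -3.22] [  0.1 -26.   -0. ]
5 [12.24  0.62 -3.59] [  0.1 -32.5  -0. ]
6 [14.45  0.75 -3.79] [  0.1 -39.   -0.1]
7 [16.22  0.88 -3.47] [  0.1 -45.5  -0.1]
8 [17.24  1.02 -2.27] [  0.1 -52.   -0.1]
9 [18.1   1.15 -0.95] [  0.1 -58.5  -0.1]
10 [18.78  1.28  0.48] [  0.1 -65.   -0.1]
11 [19.29  1.41  1.99] [  0.1 -71.5  -0.1]
12 [19.61  1.54  3.56] [  0.1 -78.   -0.1]
```

Call:
{"op": "carry_out", "data": {
  "commands": [
    {"delta_pos": [2.6, 0.1, -1.2], "turn": [0, -6.5, 0], "claw": 1},
    {"delta_pos": [5.1, 0.2, -2.1], "turn": [0, -13, 0], "claw": 1},
    {"delta_pos": [7.5, 0.35, -2.7], "turn": [0, -19.5, 0], "claw": 1},
    {"delta_pos": [9.9, 0.5, -3.2], "turn": [0, -26, 0], "claw": 1},
    {"delta_pos": [12.2, 0.6, -3.6], "turn": [0, -32.5, 0], "claw": 1},
    {"delta_pos": [14.5, 0.75, -3.8], "turn": [0, -39, 0], "claw": 1},
    {"delta_pos": [16.2, 0.9, -3.5], "turn": [0, -45.5, 0], "claw": 1},
    {"delta_pos": [17.2, 1.0, -2.3], "turn": [0, -52, 0], "claw": 1},
    {"delta_pos": [18.1, 1.15, -1.0], "turn": [0, -58.5, 0], "claw": 1},
    {"delta_pos": [18.8, 1.3, 0.5], "turn": [0, -65, 0], "claw": 1},
    {"delta_pos": [19.3, 1.4, 2.0], "turn": [0, -71.5, 0], "claw": 1},
    {"delta_pos": [19.6, 1.5, 3.6], "turn": [0, -78, 0], "claw": 1}
  ]
}}

```text
clock: 4.1
eef_pos: [0.4722, -0.2325, 0.2518]
tcp_rot: [0.801, 0.5, -0.277, 0.175]
force: [-1.0, -0.0, -2.1]
gripper_width: 0.0252
grip_force: 60.4
```

Run:
```python
from h import *
s=robot.read_state(); print(np.round(s['joints'],2)); print(grasp_delta([.43,-.32,.13],tilted(-116,-38)))
im=[]
for c in ('scene','wrist'):
    p=snap(c,c+'2.png'); im.append(p['image'][:,:,::-1])
    for n in('pusher_center','pusher_foot','pusher_handle'):
        for r in robot.pinpoint(n,p)[:1]: print(c,n,np.round(r['point'],4),round(r['score'],2),np.round(proj(p,r['point'])))
a=cv2.resize(im[0][90:210,220:380],(512,384)); b=im[1]
cv2.imwrite('pics/c2.png',cv2.resize(cv2.hconcat([a,np.ascontiguousarray(b)]),(800,300)))
```

```text
[-0.26  0.48  1.96 -0.8   1.02  0.73]
(array([-0.16,  0.04,  0.08]), array([ 0.2,  0.3, -0.1]))
scene pusher_center [ 0.4313 -0.3193  0.0921] 0.57 [303. 148.]
scene pusher_foot [ 0.4315 -0.3211  0.031 ] 0.72 [302. 160.]
scene pusher_handle [ 0.4317 -0.3199  0.1289] 0.52 [303. 140.]
wrist pusher_center [ 0.4265 -0.3127  0.0907] 0.84 [245. 187.]
wrist pusher_foot [ 0.4338 -0.3189  0.0329] 0.81 [262. 120.]
wrist pusher_handle [ 0.4305 -0.3224  0.1267] 0.69 [260. 255.]
```

View pics/c2.png

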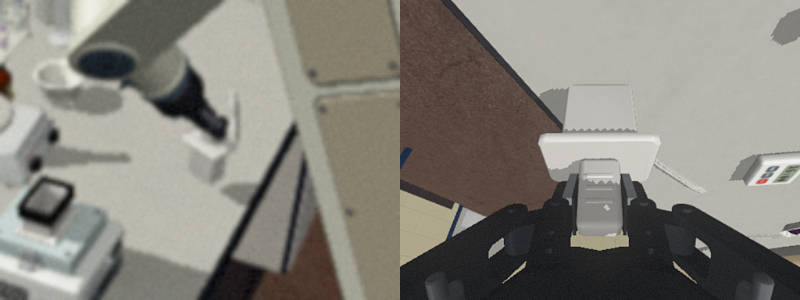

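The pusher now hangs upright, foot about 33 mm above the bench: block at (600,105) in the wrist half, flange level. I lower it and watch the force.

Call:
{"op": "carry_out", "data": {
  "commands": [
    {"delta_pos": [0.62, 0, 0.79], "turn": [0, 0, 0], "claw": 1},
    {"delta_pos": [1.23, 0, 1.58], "turn": [0, 0, 0], "claw": 1},
    {"delta_pos": [1.6, 0, 2.05], "turn": [0, 0, 0], "claw": 1},
    {"delta_pos": [1.73, 0, 2.2], "turn": [0, 0, 0], "claw": 1},
    {"delta_pos": [1.85, 0, 2.36], "turn": [0, 0, 0], "claw": 1},
    {"delta_pos": [1.85, 0, 2.36], "turn": [0, 0, 0], "claw": 1}
  ]
}}

```text
clock: 5.0
eef_pos: [0.4714, -0.2331, 0.2205]
tcp_rot: [0.802, 0.501, -0.277, 0.172]
force: [-0.0, 0.2, -1.3]
gripper_width: 0.0251
grip_force: 60.4
```

Call:
{"op": "carry_out", "data": {
  "commands": [
    {"delta_pos": [0.06, 0, 0.08], "turn": [0, 0, 0], "claw": 1},
    {"delta_pos": [0.12, 0, 0.16], "turn": [0, 0, 0], "claw": 1},
    {"delta_pos": [0.12, 0, 0.16], "turn": [0, 0, 0], "claw": 1}
  ]
}}

```text
clock: 5.25
eef_pos: [0.4715, -0.2332, 0.2191]
tcp_rot: [0.802, 0.501, -0.276, 0.172]
force: [-0.3, -0.4, -1.0]
gripper_width: 0.0252
grip_force: 60.4
```

Call:
{"op": "carry_out", "data": {
  "commands": [
    {"delta_pos": [0.06, 0, 0.08], "turn": [0, 0, 0], "claw": 1},
    {"delta_pos": [0.12, 0, 0.16], "turn": [0, 0, 0], "claw": 1},
    {"delta_pos": [0.12, 0, 0.16], "turn": [0, 0, 0], "claw": 1}
  ]
}}

```text
clock: 5.5
eef_pos: [0.4714, -0.2332, 0.217]
tcp_rot: [0.802, 0.501, -0.276, 0.172]
force: [0.7, -0.6, -1.6]
gripper_width: 0.0251
grip_force: 60.4
```

Call:
{"op": "carry_out", "data": {
  "commands": [
    {"delta_pos": [0.06, 0, 0.08], "turn": [0, 0, 0], "claw": 1},
    {"delta_pos": [0.12, 0, 0.16], "turn": [0, 0, 0], "claw": 1},
    {"delta_pos": [0.12, 0, 0.16], "turn": [0, 0, 0], "claw": 1}
  ]
}}

```text
clock: 5.75
eef_pos: [0.4716, -0.2333, 0.2158]
tcp_rot: [0.802, 0.501, -0.277, 0.173]
force: [-0.8, 3.5, 9.1]
gripper_width: 0.0256
grip_force: 61.7
```

Contact with the bench reads about 10 N. Now I release it and let it settle.

Call:
{"op": "carry_out", "data": {
  "commands": [
    {"delta_pos": [0, 0, 0], "turn": [0, 0, 0], "claw": 0},
    {"delta_pos": [0, 0, 0], "turn": [0, 0, 0], "claw": 0},
    {"delta_pos": [0, 0, 0], "turn": [0, 0, 0], "claw": 0},
    {"delta_pos": [0, 0, 0], "turn": [0, 0, 0], "claw": 0},
    {"delta_pos": [0, 0, 0], "turn": [0, 0, 0], "claw": 0},
    {"delta_pos": [0, 0, 0], "turn": [0, 0, 0], "claw": 0}
  ]
}}

```text
clock: 6.25
eef_pos: [0.4714, -0.2333, 0.215]
tcp_rot: [0.802, 0.501, -0.276, 0.172]
force: [0.4, 0.2, -0.6]
gripper_width: 0.0854
grip_force: 0.0
```

Call:
{"op": "carry_out", "data": {
  "commands": [
    {"delta_pos": [0, 0, -2.5], "turn": [0, 0, 0], "claw": 0},
    {"delta_pos": [0, 0, -5], "turn": [0, 0, 0], "claw": 0},
    {"delta_pos": [0, 0, -9], "turn": [0, 0, 0], "claw": 0},
    {"delta_pos": [0, 0, -12], "turn": [0, 0, 0], "claw": 0},
    {"delta_pos": [0, 0, -12], "turn": [0, 0, 0], "claw": 0}
  ]
}}

```text
clock: 6.67
eef_pos: [0.5066, -0.165, 0.3139]
tcp_rot: [0.802, 0.501, -0.274, 0.175]
force: [0.3, -0.1, 0.1]
gripper_width: 0.0855
grip_force: 0.0
```

Run:
```python
from h import *
im=[]
for c in ('scene','wrist'):
    p=snap(c,c+'3.png'); im.append(p['image'][:,:,::-1])
    for n in('pusher_center','pusher_foot','pusher_handle'):
        for r in robot.pinpoint(n,p)[:1]: print(c,n,np.round(r['point'],4),round(r['score'],2),np.round(proj(p,r['point'])))
a=cv2.resize(im[0][90:210,220:380],(512,384)); b=im[1]
cv2.imwrite('pics/c3.png',cv2.resize(cv2.hconcat([a,np.ascontiguousarray(b)]),(800,300)))
```

```text
scene pusher_center [ 0.432  -0.3199  0.0569] 0.86 [302. 155.]
scene pusher_foot [ 0.4272 -0.3213 -0.0016] 0.72 [302. 167.]
scene pusher_handle [ 0.4273 -0.3172  0.0921] 0.76 [303. 148.]
wrist pusher_center [ 0.4281 -0.3121  0.0571] 0.64 [251. 155.]
wrist pusher_foot [ 0.4317 -0.3192  0.0025] 0.59 [258. 120.]
wrist pusher_handle [ 0.4291 -0.3202  0.0898] 0.73 [256. 187.]
```

View pics/c3.png

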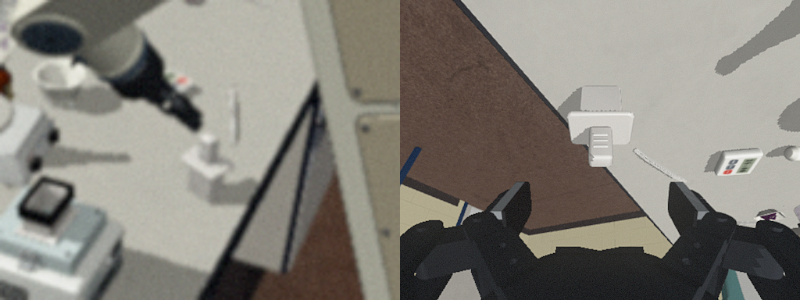

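Pusher stands upright in both halves: scene half at (207,170), wrist half at (600,125). It sits at about (0.430,-0.319) with broad axis near -26°. Now I go straight above it.

Run:
```python
from h import *
print(grasp_delta([.430,-.319,.094],tilted(-116,0),.09))
```

```text
(array([-15.14,   0.07,   7.99]), array([-0.2, 38.1, -0. ]))
```

Call:
{"op": "carry_out", "data": {
  "commands": [
    {"delta_pos": [-5, 0, 0], "turn": [0, 7, 0], "claw": 0},
    {"delta_pos": [-8, 0, 2], "turn": [0, 14, 0], "claw": 0},
    {"delta_pos": [-11, 0, 4], "turn": [0, 21, 0], "claw": 0},
    {"delta_pos": [-13, 0, 6], "turn": [0, 28, 0], "claw": 0},
    {"delta_pos": [-14.5, 0, 7.5], "turn": [0, 35, 0], "claw": 0},
    {"delta_pos": [-15.1, 0, 8], "turn": [-0.2, 38.1, 0], "claw": 0},
    {"delta_pos": [-15.1, 0, 8], "turn": [-0.2, 38.1, 0], "claw": 0},
    {"delta_pos": [-15.1, 0, 8], "turn": [-0.2, 38.1, 0], "claw": 0}
  ]
}}

```text
clock: 7.73
eef_pos: [0.4292, -0.3188, 0.339]
tcp_rot: [0.849, 0.529, 0.0, 0.001]
force: [0.1, 0.5, 0.6]
gripper_width: 0.0853
grip_force: 0.0
```

Run:
```python
from h import *
print(robot.read_state()['joints'].__array__().round(2),grasp_delta([.430,-.319,.094],tilted(-116,0),0))
p=snap('wrist','w4.png')
for n in('pusher_center','pusher_handle'):
    for r in robot.pinpoint(n,p)[:1]: print(n,np.round(r['point'],4),round(r['score'],2),np.round(proj(p,r['point'])))
T=R.from_quat(robot.read_state()['tcp_rot']).as_matrix()
x,y=T[:,0],T[:,1]
im=p['image'][:,:,::-1].copy()
def box(c,z,a,b,col):
    pts=[proj(p,[*(np.array(c)+s*a*x[:2]+t*b*y[:2]),z]) for s,t in((1,1),(1,-1),(-1,-1),(-1,1))]
    cv2.polylines(im,[np.int32(np.round(pts))],True,col)
box([.430,-.319],.113,.010,.013,(0,0,255)); box([.430,-.319],.068,.027,.037,(255,0,0))
cv2.imwrite('pics/w4b.png',im)
```

```text
[-0.64  0.29  1.89 -0.    0.96 -0.19] (array([0.02, 0.07, 9.  ]), array([ 0.1,  0. , -0.1]))
pusher_center [ 0.4273 -0.313   0.0544] 0.65 [250. 181.]
pusher_handle [ 0.4312 -0.3187  0.0895] 0.58 [257. 196.]
```

View pics/w4b.png

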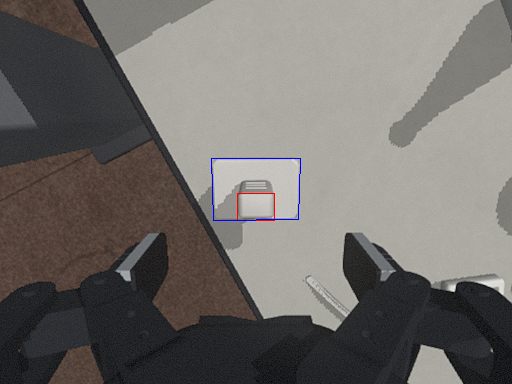

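The wireframe for (0.430,-0.319) lies on the flange (columns 212–300) and the handle top (256,206), so position and yaw are confirmed. Next I descend and grip.

Call:
{"op": "carry_out", "data": {
  "commands": [
    {"delta_pos": [0, 0.07, 4], "turn": [0, 0, 0], "claw": 0},
    {"delta_pos": [0, 0.07, 7], "turn": [0, 0, 0], "claw": 0},
    {"delta_pos": [0, 0.07, 9], "turn": [0, 0, 0], "claw": 0},
    {"delta_pos": [0, 0.07, 9], "turn": [0, 0, 0], "claw": 0},
    {"delta_pos": [0, 0.07, 9], "turn": [0, 0, 0], "claw": 0.5},
    {"delta_pos": [0, 0.07, 9], "turn": [0, 0, 0], "claw": 1},
    {"delta_pos": [0, 0.07, 9], "turn": [0, 0, 0], "claw": 1},
    {"delta_pos": [0, 0.07, 9], "turn": [0, 0, 0], "claw": 1},
    {"delta_pos": [0, 0.07, 9], "turn": [0, 0, 0], "claw": 1},
    {"delta_pos": [0, 0.07, 9], "turn": [0, 0, 0], "claw": 1}
  ]
}}

```text
clock: 8.72
eef_pos: [0.4314, -0.3186, 0.2507]
tcp_rot: [0.848, 0.53, 0.002, 0.002]
force: [-0.8, 0.6, 6.5]
gripper_width: 0.0253
grip_force: 63.5
```

Call:
{"op": "carry_out", "data": {
  "commands": [
    {"delta_pos": [0, 0, -3], "turn": [0, 0, 0], "claw": 1},
    {"delta_pos": [0, 0, -7], "turn": [0, 0, 0], "claw": 1},
    {"delta_pos": [0, 0, -11], "turn": [0, 0, 0], "claw": 1},
    {"delta_pos": [0, 0, -14], "turn": [0, 0, 0], "claw": 1},
    {"delta_pos": [0, 0, -14], "turn": [0, 0, 0], "claw": 1}
  ]
}}

```text
clock: 9.13
eef_pos: [0.4319, -0.3194, 0.3963]
tcp_rot: [0.848, 0.53, 0.003, 0.006]
force: [1.3, -1.0, -0.8]
gripper_width: 0.0251
grip_force: 62.9
```

Run:
```python
from h import *
print(delta([.464,-.0405,.45],tilted(-180,0)))
```

```text
(array([26.48, -9.26, -5.5 ]), array([ 0.7, -0.4, 64. ]))
```

Call:
{"op": "carry_out", "data": {
  "commands": [
    {"delta_pos": [0, 0, -4], "turn": [0, 0, 7], "claw": 1},
    {"delta_pos": [2, -0.5, -5.5], "turn": [0, 0, 14], "claw": 1},
    {"delta_pos": [5, -1.5, -5.5], "turn": [0, 0, 21], "claw": 1},
    {"delta_pos": [8, -2.5, -5.5], "turn": [0, 0, 28], "claw": 1},
    {"delta_pos": [11.5, -3.8, -5.5], "turn": [0, 0, 35], "claw": 1},
    {"delta_pos": [15, -5, -5.5], "turn": [0, 0, 42], "claw": 1},
    {"delta_pos": [18.5, -6.3, -5.5], "turn": [0.3, 0, 49], "claw": 1},
    {"delta_pos": [22, -7.6, -5.5], "turn": [0.5, -0.2, 56], "claw": 1},
    {"delta_pos": [25, -8.8, -5.5], "turn": [0.7, -0.4, 62], "claw": 1},
    {"delta_pos": [26.5, -9.25, -5.5], "turn": [0.7, -0.4, 64], "claw": 1},
    {"delta_pos": [26.5, -9.25, -5.5], "turn": [0.7, -0.4, 64], "claw": 1},
    {"delta_pos": [26.5, -9.25, -5.5], "turn": [0.7, -0.4, 64], "claw": 1}
  ]
}}

```text
clock: 10.13
eef_pos: [0.4631, -0.0387, 0.4442]
tcp_rot: [1.0, 0.002, -0.005, -0.003]
force: [0.2, 0.3, -1.8]
gripper_width: 0.0253
grip_force: 62.7
```

Run:
```python
from h import *
print(delta([.464,-.0405,.45],tilted(-180,0)), robot.read_state()['eef_pos'])
p=snap('wrist','w5.png'); np.save('w5.npy',p,allow_pickle=True)
for n in('slot_mouth','mill','pusher_center','pusher_handle','pusher_foot'):
    for r in robot.pinpoint(n,p)[:1]: print(n,np.round(r['point'],4),round(r['score'],2),np.round(proj(p,r['point'])))
```

```text
(array([ 0.09,  0.18, -0.58]), array([-0.4,  0.5,  0.2])) [ 0.46308333 -0.03871139  0.44423023]
slot_mouth [ 0.5618 -0.0401  0.1537] 0.83 [259.  65.]
mill [ 0.5607 -0.0411 -0.0035] 0.63 [259.  83.]
pusher_center [ 0.4585 -0.0303  0.2477] 0.84 [243. 227.]
pusher_handle [ 0.4604 -0.0392  0.2813] 0.71 [258. 250.]
pusher_foot [ 0.4611 -0.035   0.282 ] 0.48 [249. 249.]
```

View pics/w5.png

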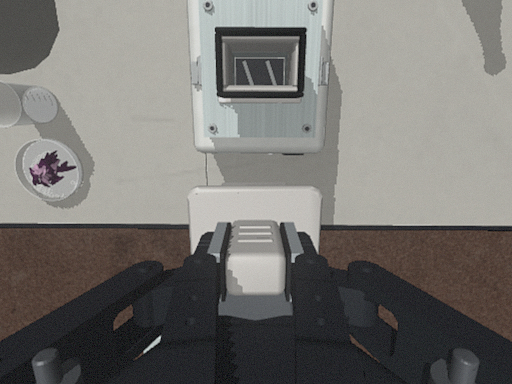

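The slot and black collar show at (260,63), the held pusher's flange at columns 188–321 with its far edge at row 187, all well squared. I'll fit the collar ring and flange edges in the same image for the relative offset.

Run:
```python
from h import *
from scipy.optimize import minimize
p=np.load('w5.npy',allow_pickle=True).item(); g=cv2.cvtColor(p['image'],cv2.COLOR_RGB2GRAY).astype(float)
r0,r1,c0,c1=15,115,195,325; sub=g[r0:r1,c0:c1]; S=8
def rect(x,y,th,z,ly,lx):
    c,s=np.cos(th),np.sin(th)
    return np.array([proj(p,[x+c*a*lx/2-s*b*ly/2,y+s*a*lx/2+c*b*ly/2,z]) for a,b in((1,1),(1,-1),(-1,-1),(-1,1))])
def ring(v):
    m=np.zeros(sub.shape,np.float32); up=np.zeros((sub.shape[0]*4,sub.shape[1]*4),np.uint8)
    for l,val in(((.072,.052),255),((.064,.044),0)):
        q=(rect(*v,.163,*l)-[c0,r0]+.5)*4-.5
        cv2.fillPoly(up,[np.int32(np.round(q*16))],val,shift=4)
    return cv2.resize(up,sub.shape[::-1],interpolation=cv2.INTER_AREA)/255.
dark=np.clip((110-sub)/60,0,1)
cost=lambda v:((ring(v)-dark)**2*mask).sum()
mask=np.ones_like(sub); mask[40-r0:92-r0,228-c0:292-c0]=0
best=min((minimize(cost,[.563+a,-.040+b,.0],method='Nelder-Mead',options=dict(initial_simplex=[[.563+a,-.04+b,0],[.566+a,-.04+b,0],[.563+a,-.037+b,0],[.563+a,-.04+b,.03]])) for a in(0,-.003) for b in(0,-.002)),key=lambda r:r.fun)
print('collar',best.x.round(4),best.fun); 
# flange edges: gradients
for row in(200,210,215): 
    d=np.diff(g[row]); print(row,'L',180+np.argmax(np.abs(d[180:200])),'R',312+np.argmax(np.abs(d[312:332])))
for col in(205,230,256,280,305): print(col,180+np.argmax(np.diff(g[178:197,col]))-2)
im=p['image'][:,:,::-1].copy(); x,y,th=best.x
for l in((.072,.052),(.064,.044)): cv2.polylines(im,[np.int32(rect(x,y,th,.163,*l).round())],True,(0,0,255))
e=np.array([.46308,-.03871,.44423]); T=R.from_quat(robot.read_state()['tcp_rot']).as_matrix(); a=e+T[:,2]*(.2507-.068); print('axis at flange',a.round(4),'foot',(e+T[:,2]*.2507).round(4),'tool y yaw',np.degrees(np.arctan2(T[1,1],T[0,1])))
q=[proj(p,a+s*.027*T[:,0]+t*.037*T[:,1]) for s,t in((1,1),(1,-1),(-1,-1),(-1,1))]; print('flange pred',np.round(q,1).tolist())
cv2.polylines(im,[np.int32(np.round(q))],True,(255,0,0)); cv2.imwrite('pics/w5b.png',cv2.resize(im[0:260,150:370],None,fx=2.2,fy=2.2))
```

```text
collar [ 5.619e-01 -4.050e-02 -3.000e-04] 736.0213177623991
200 L 188 R 320
210 L 189 R 319
215 L 189 R 319
205 186
230 185
256 185
280 186
305 185
axis at flange [ 0.4615 -0.0376  0.2615] foot [ 0.4609 -0.0371  0.1935] tool y yaw -90.02678630505497
flange pred [[323.9, 184.9], [185.7, 184.4], [191.1, 274.2], [317.9, 274.7]]
```

View pics/w5b.png

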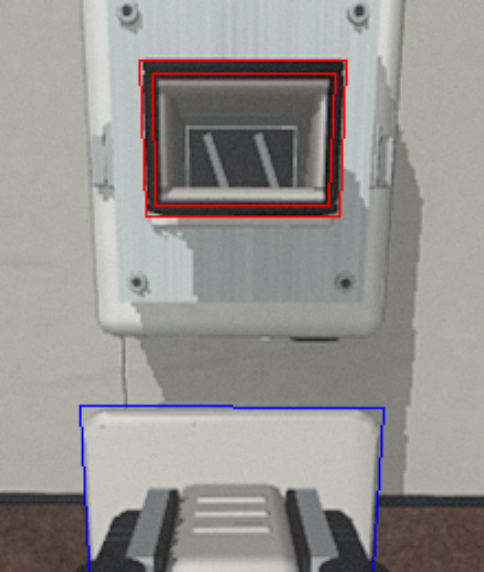

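Pusher is centred in the grip (flange edges within 1–2 px of prediction), and the slot is at about (0.563,-0.0405) with yaw about 0. I move above it.

Run:
```python
from h import *
print(robot.read_state()['eef_pos'],delta([.563,-.0405,.435],tilted(-180,0)))
```

```text
[ 0.46322639 -0.04041318  0.44459888] (array([9.99, 0.01, 0.87]), array([-0.4,  0.5, -0. ]))
```

Call:
{"op": "carry_out", "data": {
  "commands": [
    {"delta_pos": [3, 0, 0.2], "turn": [-0.4, 0.5, 0], "claw": 1},
    {"delta_pos": [6.5, 0, 0.5], "turn": [-0.4, 0.5, 0], "claw": 1},
    {"delta_pos": [9, 0, 0.9], "turn": [-0.4, 0.5, 0], "claw": 1},
    {"delta_pos": [10, 0, 0.9], "turn": [-0.4, 0.5, 0], "claw": 1},
    {"delta_pos": [10, 0, 0.9], "turn": [-0.4, 0.5, 0], "claw": 1},
    {"delta_pos": [10, 0, 0.9], "turn": [-0.4, 0.5, 0], "claw": 1},
    {"delta_pos": [10, 0, 0.9], "turn": [-0.4, 0.5, 0], "claw": 1},
    {"delta_pos": [10, 0, 0.9], "turn": [-0.4, 0.5, 0], "claw": 1}
  ]
}}

```text
clock: 11.1
eef_pos: [0.5621, -0.0397, 0.4351]
tcp_rot: [1.0, 0.0, -0.0, 0.0]
force: [-0.4, 0.8, -1.7]
gripper_width: 0.0252
grip_force: 62.6
```

Run:
```python
from h import *
s=robot.read_state();print(s['eef_pos'],s['force'],delta([.563,-.0405,.435],tilted(-180,0)))
p=snap('wrist','w6.png')
cv2.imwrite('pics/w6b.png',p['image'][100:300,150:370,::-1])
p=snap('scene','s6.png')
for n in('pusher_foot','pusher_handle','slot_mouth'):
    for r in robot.pinpoint(n,p)[:1]: print(n,np.round(r['point'],4),round(r['score'],2),np.round(proj(p,r['point'])))
```

```text
[ 0.5621175  -0.03968686  0.43506755] [-0.42460772  0.79658251 -1.67601444] (array([0.09, 0.08, 0.01]), array([0., 0., 0.]))
pusher_foot [ 0.5598 -0.0407  0.1804] 0.77 [238. 163.]
pusher_handle [ 0.5657 -0.038  -0.0029] 0.73 [239. 202.]
slot_mouth [ 0.56   -0.0405  0.1529] 0.88 [239. 170.]
```

Call:
{"op": "carry_out", "data": {
  "commands": [
    {"delta_pos": [0.1, 0.05, 1], "turn": [0, 0, 0], "claw": 1},
    {"delta_pos": [0.1, 0.05, 2], "turn": [0, 0, 0], "claw": 1},
    {"delta_pos": [0.1, 0.05, 2.6], "turn": [0, 0, 0], "claw": 1},
    {"delta_pos": [0.1, 0.05, 2.9], "turn": [0, 0, 0], "claw": 1},
    {"delta_pos": [0.1, 0.05, 3.2], "turn": [0, 0, 0], "claw": 1},
    {"delta_pos": [0.1, 0.05, 3.2], "turn": [0, 0, 0], "claw": 1}
  ]
}}

```text
clock: 11.85
eef_pos: [0.5641, -0.04, 0.4019]
tcp_rot: [1.0, 0.0, -0.001, 0.0]
force: [0.2, 0.1, -1.0]
gripper_width: 0.0254
grip_force: 62.6
```

Call:
{"op": "carry_out", "data": {
  "commands": [
    {"delta_pos": [0, 0, 0.2], "turn": [0, 0, 0], "claw": 1},
    {"delta_pos": [0, 0, 0.4], "turn": [0, 0, 0], "claw": 1},
    {"delta_pos": [0, 0, 0.4], "turn": [0, 0, 0], "claw": 1}
  ]
}}

```text
clock: 12.1
eef_pos: [0.5642, -0.04, 0.3987]
tcp_rot: [1.0, 0.0, -0.0, 0.0]
force: [0.2, 0.2, -2.0]
gripper_width: 0.0254
grip_force: 62.6
```

Call:
{"op": "carry_out", "data": {
  "commands": [
    {"delta_pos": [0, 0, 0.2], "turn": [0, 0, 0], "claw": 1},
    {"delta_pos": [0, 0, 0.4], "turn": [0, 0, 0], "claw": 1},
    {"delta_pos": [0, 0, 0.4], "turn": [0, 0, 0], "claw": 1}
  ]
}}

```text
clock: 12.35
eef_pos: [0.5642, -0.0401, 0.3946]
tcp_rot: [1.0, 0.0, -0.0, 0.0]
force: [1.1, -0.1, -1.6]
gripper_width: 0.0249
grip_force: 62.8
```

Call:
{"op": "carry_out", "data": {
  "commands": [
    {"delta_pos": [0, 0, 0.2], "turn": [0, 0, 0], "claw": 1},
    {"delta_pos": [0, 0, 0.4], "turn": [0, 0, 0], "claw": 1},
    {"delta_pos": [0, 0, 0.4], "turn": [0, 0, 0], "claw": 1}
  ]
}}

```text
clock: 12.6
eef_pos: [0.5641, -0.0401, 0.3904]
tcp_rot: [1.0, 0.0, -0.0, 0.0]
force: [-0.5, -1.2, -1.5]
gripper_width: 0.0252
grip_force: 62.7
```

The foot is 15 mm into the slot with no contact force. I continue down.

Call:
{"op": "carry_out", "data": {
  "commands": [
    {"delta_pos": [0, 0, 0.4], "turn": [0, 0, 0], "claw": 1},
    {"delta_pos": [0, 0, 0.8], "turn": [0, 0, 0], "claw": 1},
    {"delta_pos": [0, 0, 1.2], "turn": [0, 0, 0], "claw": 1},
    {"delta_pos": [0, 0, 1.6], "turn": [0, 0, 0], "claw": 1},
    {"delta_pos": [0, 0, 1.6], "turn": [0, 0, 0], "claw": 1}
  ]
}}

```text
clock: 13.02
eef_pos: [0.5639, -0.0401, 0.3738]
tcp_rot: [1.0, 0.0, -0.001, 0.0]
force: [-0.2, -1.6, -1.8]
gripper_width: 0.0252
grip_force: 62.6
```

Call:
{"op": "carry_out", "data": {
  "commands": [
    {"delta_pos": [0, 0, 0.4], "turn": [0, 0, 0], "claw": 1},
    {"delta_pos": [0, 0, 0.8], "turn": [0, 0, 0], "claw": 1},
    {"delta_pos": [0, 0, 1.2], "turn": [0, 0, 0], "claw": 1},
    {"delta_pos": [0, 0, 1.6], "turn": [0, 0, 0], "claw": 1},
    {"delta_pos": [0, 0, 1.8], "turn": [0, 0, 0], "claw": 1},
    {"delta_pos": [0, 0, 1.8], "turn": [0, 0, 0], "claw": 1}
  ]
}}

```text
clock: 13.52
eef_pos: [0.564, -0.0401, 0.3562]
tcp_rot: [1.0, 0.0, -0.0, 0.0]
force: [0.6, -1.7, -1.6]
gripper_width: 0.0254
grip_force: 62.6
```

Call:
{"op": "carry_out", "data": {
  "commands": [
    {"delta_pos": [0, 0, 0.2], "turn": [0, 0, 0], "claw": 1},
    {"delta_pos": [0, 0, 0.4], "turn": [0, 0, 0], "claw": 1},
    {"delta_pos": [0, 0, 0.6], "turn": [0, 0, 0], "claw": 1},
    {"delta_pos": [0, 0, 0.6], "turn": [0, 0, 0], "claw": 1},
    {"delta_pos": [0, 0, 0.6], "turn": [0, 0, 0], "claw": 1}
  ]
}}

```text
clock: 13.93
eef_pos: [0.5643, -0.04, 0.3511]
tcp_rot: [1.0, 0.0, 0.0, 0.0]
force: [-0.1, -1.1, 2.4]
gripper_width: 0.0254
grip_force: 63.2
```

Call:
{"op": "carry_out", "data": {
  "commands": [
    {"delta_pos": [0, 0, 0.2], "turn": [0, 0, 0], "claw": 1},
    {"delta_pos": [0, 0, 0.4], "turn": [0, 0, 0], "claw": 1},
    {"delta_pos": [0, 0, 0.5], "turn": [0, 0, 0], "claw": 1},
    {"delta_pos": [0, 0, 0.5], "turn": [0, 0, 0], "claw": 1}
  ]
}}

```text
clock: 14.27
eef_pos: [0.5644, -0.04, 0.346]
tcp_rot: [1.0, 0.0, 0.0, 0.0]
force: [-1.6, -1.4, 5.5]
gripper_width: 0.0252
grip_force: 63.7
```

Call:
{"op": "carry_out", "data": {
  "commands": [
    {"delta_pos": [0, 0, 0.1], "turn": [0, 0, 0], "claw": 1},
    {"delta_pos": [0, 0, 0.2], "turn": [0, 0, 0], "claw": 1},
    {"delta_pos": [0, 0, 0.3], "turn": [0, 0, 0], "claw": 1},
    {"delta_pos": [0, 0, 0.3], "turn": [0, 0, 0], "claw": 1},
    {"delta_pos": [0, 0, 0.3], "turn": [0, 0, 0], "claw": 1}
  ]
}}

```text
clock: 14.68
eef_pos: [0.5644, -0.04, 0.3446]
tcp_rot: [1.0, 0.0, 0.001, 0.0]
force: [-5.6, -0.5, 19.7]
gripper_width: 0.0253
grip_force: 65.7
```

Force has jumped to 20 N, so the collar is at its stop. I'll hold, check and hand in.

Call:
{"op": "carry_out", "data": {
  "commands": [
    {"delta_pos": [0, 0, 0], "turn": [0, 0, 0], "claw": 1},
    {"delta_pos": [0, 0, 0], "turn": [0, 0, 0], "claw": 1},
    {"delta_pos": [0, 0, 0], "turn": [0, 0, 0], "claw": 1},
    {"delta_pos": [0, 0, 0], "turn": [0, 0, 0], "claw": 1}
  ]
}}

```text
clock: 15.02
eef_pos: [0.5644, -0.04, 0.3446]
tcp_rot: [1.0, 0.0, 0.001, 0.0]
force: [-7.0, 0.8, 19.6]
gripper_width: 0.0252
grip_force: 65.7
```

Run:
```python
from h import *
p=snap('scene','s7.png'); q=snap('wrist','w7.png')
cv2.imwrite('pics/s7b.png',cv2.hconcat([cv2.resize(p['image'][110:230,170:330,::-1],(400,300)),cv2.resize(q['image'][:,:,::-1],(400,300))]))
```

```text
(no output)
```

View pics/s7b.png

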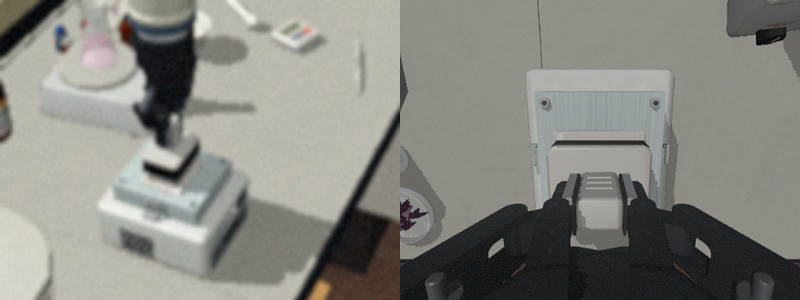

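The flange sits on the collar, square over the chute: scene half at (172,160), wrist half around (598,170).

```bash
python3 -c "
from bench import robot
print(robot.hand_in())"
```

```text
the job is handed in; nothing more can be done
None
```

I stood the pusher on its foot, let go, regripped it from above and pushed it into the feed slot until the safety collar hit its stop (about 20 N upward); the job is handed in with the arm still holding it there, but no verdict came back.

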